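# Release the ratchet pawl and lock the hold-down arm over a vial

### The job

The steel hold-down arm of the blue bench clamp stands up, blocked by its rocker pawl. Working only with the fingertips, press the red end of the pawl down to free it, push the arm all the way down until its foot meets the cap of the amber vial, then press the green end of the pawl fully down again so that the arm is locked. Do not touch the vial with the fingers, and leave the other things standing where they are.

Things in the scene. Friction and masses are not known exactly. Their poses are not given: they have to be found in the camera images.
- clamp_frame: Bench clamp, fixed: base plate 310 x 100 x 12 mm with two blue cheeks (45 mm over both, 115 mm high; at local x -73 to -47 mm they rise to 172 mm as pawl brackets). Origin on the worktop under the arm's pivot; local x runs along the plate to the vial and the arm's free end, z up. Arm's pivot at local (0, 0, 100) mm, axis along y. Black ring seat for the vial, 12 mm high, at local x 125 mm.
- holddown_arm (a joint): Angle of the arm above level (rad): 0 is fully down on its stop (foot 0.5 mm over the vial's cap), 0.74 to 0.86 at the start. Three teeth of its wheel pass the pawl on the way down; with the pawl in the teeth it is blocked. Stiff hinge: stays where it is left, 3 to 7 N down on the crossbar move it.
- rocker_pawl (a joint): Angle of the pawl (rad), pivot at the clamp's local (-60, 0, 158) mm: 0 is the tip fully in the teeth (locked, green end down), 0.2 the other stop (free, red end down); the tip clears the teeth above about 0.11. Stiff hinge: stays where it is left, 3 to 5 N on a pad move it. Near 0 only where a gap in the teeth is under the tip, as with the arm at 0.
- crossbar (a point): Centre of the black round crossbar at the arm's free end: diameter 22 mm, 70 mm long along the clamp's local y, axis 200 mm from the arm's pivot; it moves on an arc about that pivot. To be pushed down from above. With the arm down it lies 100 mm above the worktop.
- red_pad (a point): Centre of the upper face of the red press pad (32 x 32 mm) on the rear end of the pawl, 62 mm behind the pawl's pivot; goes down 12 mm when pressed from locked to free.
- green_pad (a point): Centre of the upper face of the green press pad (32 x 32 mm) on the front end of the pawl above the toothed wheel, 48 mm in front of the pawl's pivot; stands about 10 mm higher when the pawl is free.
- amber_vial: Loose small brown glass vial with a black cap, 33 mm diameter, 60 mm high, standing in the ring seat. Origin at the centre of its underside, z up.
- lab_timer: Bystander: loose white timer with three buttons, 66 x 66 x 18 mm. Origin under its centre.
- blue_cap: Bystander: loose blue screw cap, 54 mm diameter, 27 mm high. Origin under its centre.
- tape_roll: Bystander: loose roll of beige tape, 96 mm diameter, 25 mm high. Origin under its centre.
- beaker: Bystander: loose clear beaker, 60 mm wide, 70 mm high. Origin under its centre.
- dropper: Bystander: loose white dropper bottle with a green cap, 30 mm diameter, 66 mm high. Origin under its centre.
There are look-alikes about, which are no part of the job. There is more than one size of the amber_vial; the one meant has the size given above.

How it is judged (in metres and radians):
On the way, in this order (a step that is already met when the one before it is completed fails the run):
1. the pawl is pressed free while the arm still stands up (value of joint rocker_pawl above 0.12 rad and value of joint holddown_arm above 0.66 rad), for 0.1 s.
2. the arm is pushed fully down with the pawl free (value of joint holddown_arm below 0.04 rad and value of joint rocker_pawl above 0.1 rad), for 0.1 s.
At the end, for the whole second after the job is handed in: The arm is down (within 0.04 rad of level), the pawl is back in the teeth (below 0.03 rad), the vial still stands upright and at rest in its seat under the foot, within 10 mm of where it stood (value of joint holddown_arm below 0.04 rad and value of joint rocker_pawl below 0.03 rad and angle between amber_vial's own z axis and vertical below 0.1 rad and z of amber_vial in the frame of clamp_frame below 0.016 m and distance of amber_vial from where it was at the start of the episode below 0.01 m and linear speed of amber_vial below 0.02 m/s); the robot touches nothing.
It fails at once if the vial is touched by the robot's fingers (contact force between the fingers and amber_vial above 0.5 N).
It fails at once if the vial is lifted or tipped (z of amber_vial in the frame of clamp_frame above 0.022 m or angle between amber_vial's own z axis and vertical above 0.3 rad).
It fails at once if another thing is pushed more than 30 mm from its place (distance of any of lab_timer, blue_cap, tape_roll, beaker, dropper from where it was at the start of the episode above 0.03 m).
It also fails if it takes over 51 s, if anything falls off the work surface, if the arm or the gripper's body presses on something with over 40 N, if the wrist force passes 120 N, or if a joint passes its speed limit or range.

### The arm

A 6-joint arm with a two-finger parallel gripper is mounted at the origin on a cart in front of the work surface, level with it; the furniture and walls round the work are solid. World frame = base frame: x ahead of the robot, y to its left, z up, the work surface at z = 0. Lengths are in m, angles in degrees, forces in N, time in s.
With the tool pointing down it reaches from about 0.3 to 0.85 m from the base axis. Payload 5.4 kg.
Tool frame: the origin (TCP) lies at the very end of the fingers, on their centre line; the grasp point (between the pads) lies arm.pinch_z behind it (arm.pinch_z is the distance from the TCP to the grasp point, in m); z points along the fingers, y is the line along which they close (so a half turn about z gives the same grasp; the last joint's range is limited). The gripper opens to 85 mm and grips with 20 to 120 N. Pads are 22 mm wide; open, the fingers measure 114 mm over their backs; the gripper's body (76 mm by 85 mm) begins 54 mm behind the grasp point. The pads swing forward as they close: fully open they stand 13 mm farther back than shut.
Start: joints at [55.628, 9.076, 91.501, -0, 79.423, -12.038], TCP at [0.219, 0.532, 0.231] pointing down, gripper open.
Joint ranges: [-166.64, 166.64], [-54.1, 131.32], [10.49, 154.53], [-73.88, 253.88], [9.74, 151.15], [-171.62, 171.62]. Speed limits (degrees/s): [147.25, 147.25, 180, 180, 180, 180].

### API

Orientations are given as [roll, pitch, yaw] about the fixed x, y, z axes, in that order (R = Rz(yaw) Ry(pitch) Rx(roll)).
In Python, from bench import arm, viewer, hand_in gives the robot as it stands.
- The arm moves only by the tool jog_arm, never from a script. Its argument "targets" is text: rows parted by semicolons, each of 5 numbers parted by spaces: the opening, from -1 (shut) to 1 (fully open), then the shift along the tool's x, y, z as a fraction of full scale, then the turn about the tool's z as a fraction of full scale. A call has 1 to 12 rows; each row shifts and turns the commanded pose from where the row before left it, along the tool's axes as they then stand; what a row does not reach is not made up. Full scale, the value 1, is 500 mm for a shift and 0.12 rad for a turn. A row lasts 1/8 s, in which the tool goes at most 62.5 mm and 10.7 degrees, less where a joint would pass 70% of its speed; a pose out of reach is approached as far as the arm can. A call with a number of a shift or a turn outside -1 to 1 is refused whole. A call with a gripper value outside its range is refused whole. The fingers move at their own pace and stop on an object; the grip force is fixed at half the most. Time passes only in rows, so rows that do not move let the fingers close. It gives the time, the measured TCP pose, the force, the opening and the grip force at its end, in the units of the state.
- arm.observe(): the state, without advancing time (a new reading comes with each control period).
- viewer.snapshot(name): name is "scene" or "top"; returns the picture (384x512x3 uint8, red, green, blue); there is no depth.
- viewer.get_calibration(name): a dict with "mtx" (3x3 intrinsics, pixels), "k1" (the pictures are not rectified: a ray, as slopes to the right and down, at radius r is drawn at 1 + k1 r^2 times it, then the intrinsics apply), "view" (4x4, takes a point from world to camera coordinates). Camera axes: x right, y up, looking along -z (the intrinsics and any distortion apply to the point x, -y, -z); pixel columns grow to the right and rows downward; lengths in m; the calibration is good to about 2 mm. A picture is of the moment at which its call begins. get_calibration takes no time and is no camera call.
- hand_in(): hands the job in; it is judged then, once.
The state is a dict: "time_s": time; "joint_positions": joint angles; "qd": joint speeds; "tau": joint torques, N m; "position": TCP position; "orientation": TCP orientation; "wrist_force": force on the tool from outside, world axes, zero at the start; "wrist_torque": the same for the moment, N m; "gripper_width": opening from 0.0 (shut) to 1.0 (fully open); "grip_force": force on a finger pad.
Only numpy, scipy, OpenCV 4.12 (cv2) and the standard library are available. Lean on these libraries where they do the work, as an engineer would, in place of code of your own. Each camera call takes 0.05 s, during which the arm holds its last target. There are 200 camera calls.

## Working session

There is one attempt and no reset: what is moved stays moved. The work goes in short steps, Python scripts to look and compute and a tool call to move; the robot and the scene stay as the last step left them, time stands still between calls to the robot, and variables do not carry over. Pictures are saved under pics/ and viewed, at most 10 in all, crops included, and the job is handed in when it is done.

Besides the shell and the picture viewer there is one more tool, called after "Emit:" as name(argument=value, ...) on one line, values as JSON. jog_arm: Moves the arm, as the interface text tells. Its arguments: {"type":"object","properties":{"targets":{"type":"string"}},"required":["targets"]}

```bash
mkdir -p pics
python3 - <<'E'
from bench import arm, viewer
import cv2
for n in("scene","top"):
    cv2.imwrite(f"pics/{n}0.png",cv2.cvtColor(viewer.snapshot(n),cv2.COLOR_RGB2BGR))
    print(viewer.get_calibration(n))
print(arm.observe(),arm.pinch_z)
E
```

```text
{'mtx': array([[438.77326846,   0.        , 251.14428355],
       [  0.        , 438.77326846, 192.15876677],
       [  0.        ,   0.        ,   1.        ]]), 'k1': -0.022071943365693437, 'view': array([[ 0.62980772, -0.77658661, -0.01598351, -0.31890353],
       [ 0.38685497,  0.29576079,  0.8734236 , -0.332543  ],
       [-0.67356178, -0.55627223,  0.48669882, -0.96090127],
       [ 0.        ,  0.        ,  0.        ,  1.        ]])}
{'mtx': array([[498.11063702,   0.        , 255.07931948],
       [  0.        , 498.11063702, 194.71212596],
       [  0.        ,   0.        ,   1.        ]]), 'k1': -0.10541566825923498, 'view': array([[ 0.00640127, -0.99982676,  0.01747754,  0.01137593],
       [ 0.99095666,  0.00868514,  0.13390096, -0.57396741],
       [-0.13402956,  0.01646235,  0.99084059, -1.46010686],
       [ 0.        ,  0.        ,  0.        ,  1.        ]])}
{'time_s': 0.1, 'joint_positions': array([ 5.56280554e+01,  9.11112230e+00,  9.15658527e+01,  4.27099960e-04,
        7.94212583e+01, -1.20374222e+01]), 'qd': array([-0.0369639 ,  0.01022737, -0.29128678,  0.00238492, -0.00186116,
       -0.01685375]), 'tau': array([-8.10026631e-05, -3.96989787e+01, -3.32338071e+01, -2.89158552e-04,
        4.17354822e-03, -3.27454757e-05]), 'position': array([0.21821035, 0.53140382, 0.2303871 ]), 'orientation': array([-1.79904014e+02, -2.08970786e-02,  1.57665381e+02]), 'wrist_force': array([ 0.02413545,  0.03392683, -0.15767893]), 'wrist_torque': array([-0.00881767,  0.03462305, -0.01611021]), 'grip_force': 0.0, 'gripper_width': 0.9975403291744699} 0.0187
```

View pics/scene0.png

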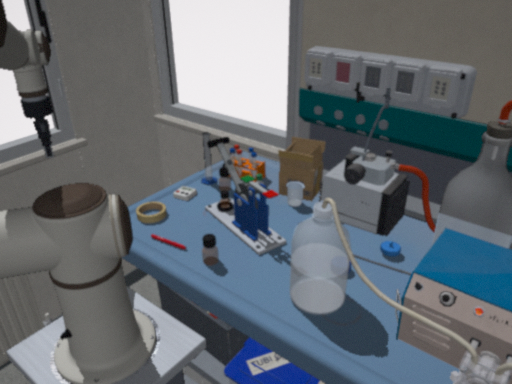

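View pics/top0.png

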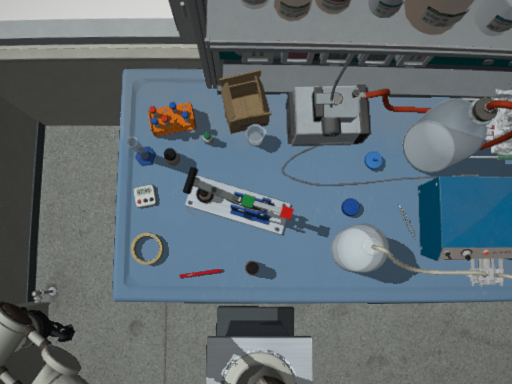

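The scene view shows the clamp at about (245,215), with its raised crossbar near (219,141). In the top view the red pad is at (288,212), the green pad at (248,201) and the crossbar at (190,180). I'll crop both views to pick out the points.

```bash
cat > h.py <<'E'
import numpy as np, cv2
from bench import arm, viewer
def ray(n,u,v):
    c=viewer.get_calibration(n); K=c["mtx"]; V=c["view"]
    p=cv2.undistortPoints(np.array([[[u,v]]],float),K,np.array([c["k1"],0,0,0,0]))[0,0]
    R=V[:3,:3]; d=R.T@np.array([p[0],-p[1],-1]); return -R.T@V[:3,3], d/np.linalg.norm(d)
def plane(n,u,v,z):
    o,d=ray(n,u,v); return o+d*(z-o[2])/d[2]
def tri(a,b):
    A=np.zeros((3,3));y=np.zeros(3);rs=[ray("scene",*a),ray("top",*b)]
    for o,d in rs:
        P=np.eye(3)-np.outer(d,d);A+=P;y+=P@o
    x=np.linalg.solve(A,y); return x,[np.linalg.norm((np.eye(3)-np.outer(d,d))@(x-o)) for o,d in rs]
def blobs(img,kind,box):
    h=cv2.cvtColor(img,cv2.COLOR_RGB2HSV); H,S,V=[h[...,i].astype(int) for i in range(3)]
    m={"red":((H<8)|(H>172))&(S>150)&(V>100),"green":(H>45)&(H<75)&(S>120)&(V>60)}[kind].astype(np.uint8)
    x0,y0,x1,y1=box; q=np.zeros_like(m); q[y0:y1,x0:x1]=m[y0:y1,x0:x1]
    n,l,s,c=cv2.connectedComponentsWithStats(q)
    return [(s[i].tolist(),c[i].round(1).tolist()) for i in range(1,n) if s[i,4]>8]
E
python3 - <<'E'
from h import *
s=viewer.snapshot("scene");t=viewer.snapshot("top")
for k in("red","green"):
    print(k,blobs(s,k,(200,140,300,260)),blobs(t,k,(180,160,320,250)))
a=cv2.resize(s[125:255,190:300],None,fx=5,fy=4.6,interpolation=2)[:,:,::-1]
cv2.imwrite("pics/s1.png",cv2.resize(s[125:245,190:310],(600,600),interpolation=2)[:,:,::-1])
cv2.imwrite("pics/t1.png",cv2.resize(t[150:250,170:330],(800,500),interpolation=2)[:,:,::-1])
E
```

```text
red [([235, 145, 6, 8, 22], [237.3, 148.4]), ([263, 190, 15, 8, 69], [270.0, 193.6])] [([280, 206, 13, 13, 118], [286.3, 212.2])]
green [([241, 176, 13, 6, 51], [246.8, 178.4])] [([241, 195, 13, 13, 124], [247.3, 200.8])]
```

View pics/s1.png

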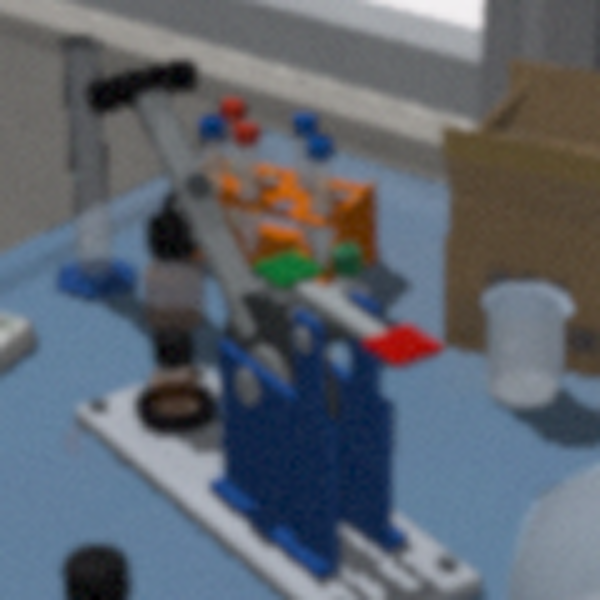

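View pics/t1.png

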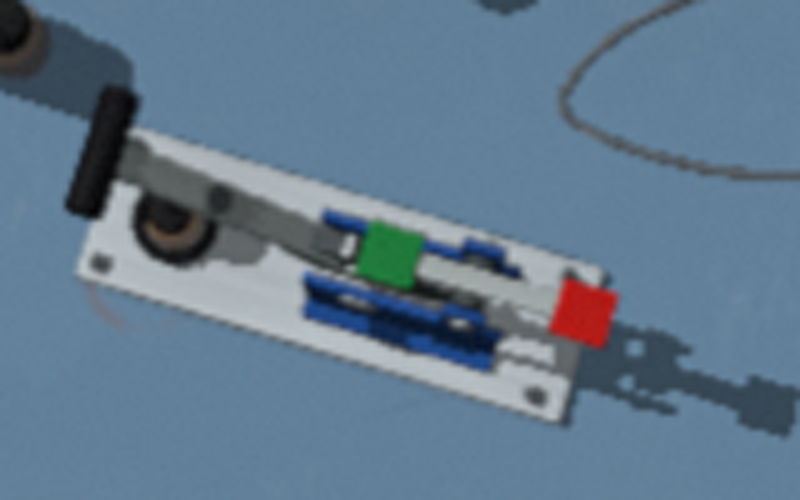

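The scene crop shows the crossbar from (95,95) to (190,73), the red pad at (402,345) and the green pad at (287,268). In the top crop the crossbar centre is at (101,152) and the plate corners are near (78,275), (565,422) and (608,268). Now I'll triangulate.

Run:
```python
from h import *
np.set_printoptions(precision=4,suppress=True)
f=lambda x,y,a,b:((x+.5)/5-.5+a,(y+.5)/5-.5+b)
S=lambda x,y:f(x,y,190,125)
T=lambda x,y:f(x,y,170,150)
r=tri((270,193.6),(286.3,212.2));g=tri((246.8,178.4),(247.3,200.8));c=tri(S(142,84),T(101,152))
print("red",r,"green",g,"bar",c)
d=g[0]-r[0];print("d",np.linalg.norm(d),np.degrees(np.arctan2(d[1],d[0])))
d=c[0]-g[0];print("dir bar",np.degrees(np.arctan2(d[1],d[0])))
for p in[(78,275),(565,422),(608,268),(133,125)]:print("corner",plane("top",*T(*p),.012))
e1=tri(S(95,95),T(85,212));e2=tri(S(190,73),T(122,90));print(e1,e2)
```

```text
red (array([ 0.5082, -0.0674,  0.174 ]), [np.float64(7.107799812704458e-06), np.float64(7.107799812841479e-06)]) green (array([0.5387, 0.039 , 0.1742]), [np.float64(0.0001898873173119866), np.float64(0.00018988731731192033)]) bar (array([0.5847, 0.19  , 0.2357]), [np.float64(0.0002583197548437701), np.float64(0.0002583197548438727)])
d 0.11068862803541732 74.00014848739714
dir bar 73.04435471881102
corner [0.5451 0.2285 0.012 ]
corner [ 0.4578 -0.069   0.012 ]
corner [ 0.5522 -0.0955  0.012 ]
corner [0.6383 0.1969 0.012 ]
(array([0.5523, 0.1978, 0.2374]), [np.float64(0.00030905220395425136), np.float64(0.0003090522039542048)]) (array([0.618 , 0.18  , 0.2345]), [np.float64(9.449357653330083e-05), np.float64(9.449357653329537e-05)])
```

Emit:
jog_arm(targets="-1 0 0 -0.1 -0.87; -1 -0.081 -0.09 0 0; -1 -0.081 -0.09 0 0; -1 -0.081 -0.09 0 0; -1 -0.081 -0.09 0 0; -1 -0.081 -0.09 0 0; -1 -0.081 -0.09 0 0; -1 -0.081 -0.09 0 0; -1 -0.081 -0.09 0 0; -1 -0.081 -0.09 0 0; -1 -0.081 -0.09 0 0; -1 -0.081 -0.09 0 0")

```text
time_s: 1.7
position: [0.5072, -0.0705, 0.2813]
orientation: [180.0, 0.0, 163.6]
wrist_force: [0.4, 0.5, 0.4]
gripper_width: -0.002
grip_force: 0.0
```

Emit:
jog_arm(targets="-1 0 0.004 0 0; -1 0 0 0.09 0; -1 0 0 0.09 0; -1 0 0 0.012 0; -1 0 0 0 0; -1 0 0 0 0")

```text
time_s: 2.45
position: [0.5086, -0.0669, 0.1878]
orientation: [-180.0, 0.2, 163.7]
wrist_force: [1.3, 0.2, -0.2]
gripper_width: -0.002
grip_force: 0.0
```

Emit:
jog_arm(targets="-1 0 0 0.004 0; -1 0 0 0.004 0; -1 0 0 0.004 0; -1 0 0 0.004 0; -1 0 0 0.004 0; -1 0 0 0.004 0; -1 0 0 0 0")

```text
time_s: 3.32
position: [0.5075, -0.067, 0.1734]
orientation: [-180.0, 0.1, 163.6]
wrist_force: [-1.0, -2.5, 3.8]
gripper_width: -0.003
grip_force: 1.8
```

Emit:
jog_arm(targets="-1 0 0 0.004 0; -1 0 0 0.004 0; -1 0 0 0.004 0; -1 0 0 0.004 0; -1 0 0 0.004 0; -1 0 0 0.004 0; -1 0 0 0 0; -1 0 0 0 0")

```text
time_s: 4.32
position: [0.5081, -0.0671, 0.1663]
orientation: [-179.9, 0.1, 163.7]
wrist_force: [-13.8, -0.1, 32.5]
gripper_width: -0.001
grip_force: 16.6
```

Emit:
jog_arm(targets="-1 0 0 -0.02 0; -1 0 0 -0.1 0; -1 0 -0.1 -0.1 0; -1 0 -0.1 0 0; -1 0 0 0 0")

```text
time_s: 4.95
position: [0.48, -0.1583, 0.2647]
orientation: [179.9, -0.1, 163.4]
wrist_force: [0.6, -0.1, -1.3]
gripper_width: -0.005
grip_force: 0.0
```

Run:
```python
from h import *
s=viewer.snapshot("scene");t=viewer.snapshot("top")
B=[(blobs(s,k,(230,155,300,260)),blobs(t,k,(180,160,320,250))) for k in("red","green")]
for b in B:
    print(b)
    try: print(tri(b[0][0][1],b[1][0][1]))
    except Exception as e: print(e)
cv2.imwrite("pics/s2.png",cv2.resize(s[125:245,190:310],(600,600),interpolation=2)[:,:,::-1])
```

```text
([([264, 194, 14, 9, 79], [270.3, 198.1])], [([281, 206, 12, 14, 119], [286.7, 212.9])])
(array([ 0.50740164, -0.06939832,  0.16115033]), [np.float64(0.0002178502355887962), np.float64(0.00021785023558881873)])
([([242, 173, 14, 8, 71], [247.9, 176.3]), ([257, 175, 4, 5, 12], [258.9, 176.7])], [([243, 195, 13, 13, 119], [249.1, 201.0])])
(array([0.53729971, 0.03387276, 0.18305439]), [np.float64(0.00048070114505654717), np.float64(0.00048070114505633423)])
```

View pics/s2.png

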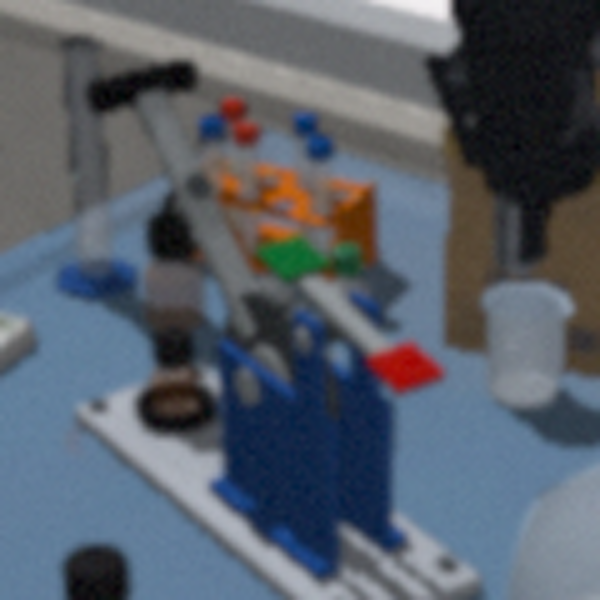

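The red pad is now about 13 mm lower, at crop pixel (405,367), and the green pad is 9 mm higher. The arm still stands up, so the pawl is free. Next I'll go over the crossbar.

Emit:
jog_arm(targets="-1 0 0 -0.09 0; -1 -0.001 0.122 0 0; -1 -0.001 0.123 0 0; -1 -0.001 0.122 0 0; -1 -0.001 0.123 0 0; -1 -0.001 0.122 0 0; -1 -0.001 0.123 0 0; -1 0 0 0 0; -1 0 0 0.08 0; -1 0 0 0 0")

```text
time_s: 6.3
position: [0.584, 0.1951, 0.266]
orientation: [-179.8, -0.5, 163.7]
wrist_force: [1.0, 0.2, -0.4]
gripper_width: 0.001
grip_force: 0.0
```

Emit:
jog_arm(targets="-1 0 0 0.02 0; -1 0 0 0.018 0; -1 0 0.012 0.015 0; -1 0 0.012 0.015 0; -1 0 0.012 0.015 0; -1 0 0.01 0.017 0; -1 0 0.01 0.017 0; -1 0 0.01 0.017 0; -1 0 0 0 0")

```text
time_s: 7.42
position: [0.5973, 0.2287, 0.2038]
orientation: [179.8, 0.1, 163.7]
wrist_force: [0.6, 3.6, 3.5]
gripper_width: 0.001
grip_force: 2.1
```

Emit:
jog_arm(targets="-1 0 -0.008 -0.01 0; -1 0 -0.008 0 0; -1 0 0 0.01 0; -1 0 0.002 0.012 0; -1 0 0.006 0.018 0; -1 0 0.006 0.018 0; -1 0 0.006 0.018 0; -1 0 0 0 0")

```text
time_s: 8.43
position: [0.5967, 0.2286, 0.17]
orientation: [-180.0, -0.0, 163.7]
wrist_force: [-0.1, 1.1, 0.8]
gripper_width: -0.001
grip_force: 0.5
```

Emit:
jog_arm(targets="-1 0 0.007 0.018 0; -1 0 0.007 0.018 0; -1 0 0.006 0.018 0; -1 0 0.003 0.018 0; -1 0 0.002 0.018 0; -1 0 0 0.012 0; -1 0 0 0 0")

```text
time_s: 9.3
position: [0.5998, 0.2405, 0.1186]
orientation: [-180.0, -0.1, 163.7]
wrist_force: [-0.4, -0.5, 0.3]
gripper_width: 0.001
grip_force: 0.0
```

Emit:
jog_arm(targets="-1 0 0 0.006 0; -1 0 0 0.006 0; -1 0 0 0.004 0; -1 0 0 0 0")

```text
time_s: 9.8
position: [0.6004, 0.2404, 0.1113]
orientation: [-180.0, 0.0, 163.7]
wrist_force: [-0.9, 0.4, 1.9]
gripper_width: -0.003
grip_force: 0.7
```

Emit:
jog_arm(targets="-1 0 0 0.004 0; -1 0 0 0.004 0; -1 0 0 0 0; -1 0 0 0 0")

```text
time_s: 10.3
position: [0.6007, 0.2404, 0.1106]
orientation: [180.0, 0.0, 163.7]
wrist_force: [-8.3, -1.1, 18.1]
gripper_width: -0.001
grip_force: 8.9
```

Emit:
jog_arm(targets="-1 0 0 -0.02 0; -1 0 0 -0.12 0; -1 0 0 -0.12 0; -1 0 0 -0.1 0; -1 0 0 0 0")

```text
time_s: 10.92
position: [0.603, 0.2404, 0.2935]
orientation: [179.8, 0.6, 163.6]
wrist_force: [1.0, 0.5, 0.0]
gripper_width: 0.003
grip_force: 0.0
```

Run:
```python
from h import *
s=viewer.snapshot("scene");t=viewer.snapshot("top")
B=[(blobs(s,k,(230,155,300,260)),blobs(t,k,(180,160,320,250))) for k in("red","green")]
for b in B:
    print(b)
    try: print(tri(b[0][0][1],b[1][0][1]))
    except Exception as e: print(e)
cv2.imwrite("pics/s3.png",np.hstack([cv2.resize(s[125:245,190:310],(400,400),interpolation=2),cv2.resize(t[145:265,170:290],(400,400),interpolation=2)])[:,:,::-1])
```

```text
([], [])
list index out of range
([([242, 173, 13, 8, 55], [248.2, 176.5]), ([257, 175, 5, 4, 11], [259.0, 176.4])], [([243, 195, 13, 12, 110], [249.0, 200.8])])
(array([0.53818458, 0.03391542, 0.18199897]), [np.float64(0.0007906293048600012), np.float64(0.0007906293048600458)])
```

View pics/s3.png

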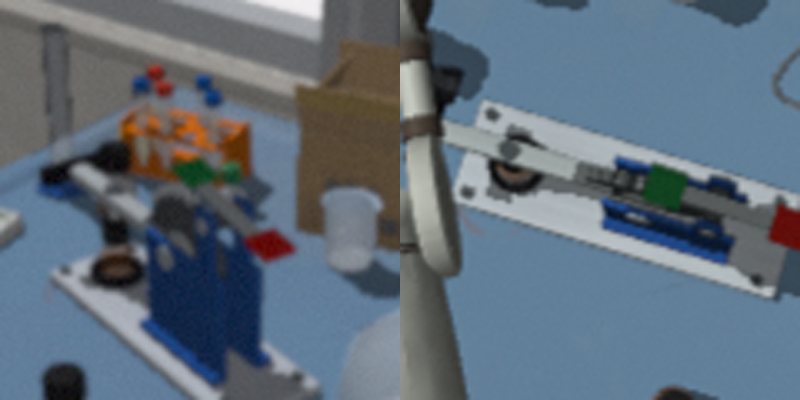

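The arm lies level on the vial in both views: the bar is at left crop (75,165) and the vial is in its seat. The green pad is still up at z 0.182. Now I'll press green.

Emit:
jog_arm(targets="-1 0.002 -0.107 0 0; -1 0.002 -0.107 0 0; -1 0.002 -0.107 0 0; -1 0.002 -0.107 0 0; -1 0 0 0 0; -1 0 0 0.09 0; -1 0 0 0.09 0; -1 0 0 0 0; -1 0 0 0 0")

```text
time_s: 12.15
position: [0.5368, 0.0366, 0.1983]
orientation: [180.0, 0.0, 163.7]
wrist_force: [0.4, -0.6, 0.7]
gripper_width: -0.002
grip_force: 0.0
```

Emit:
jog_arm(targets="-1 0 0 0.008 0; -1 0 0 0.008 0; -1 0 0 0.008 0; -1 0 0 0.006 0; -1 0 0 0.006 0; -1 0 0 0.006 0; -1 0 0 0.004 0; -1 0 0 0 0; -1 0 0 0 0")

```text
time_s: 13.28
position: [0.5377, 0.0369, 0.1783]
orientation: [179.9, 0.2, 163.7]
wrist_force: [-5.3, 4.0, 18.4]
gripper_width: -0.002
grip_force: 9.1
```

Emit:
jog_arm(targets="-1 0 0 0.004 0; -1 0 0 0 0; -1 0 0 0 0")

```text
time_s: 13.65
position: [0.5379, 0.0369, 0.1782]
orientation: [179.9, 0.2, 163.7]
wrist_force: [-10.8, 5.3, 28.2]
gripper_width: -0.001
grip_force: 14.2
```

Emit:
jog_arm(targets="-1 0 0 -0.02 0; -1 0 0 -0.1 0; -1 0 0 -0.1 0; -1 0.12 0 0 0; -1 0.12 0 0 0; -1 0 0 0 0")

```text
time_s: 14.4
position: [0.4177, 0.071, 0.2814]
orientation: [-180.0, -0.1, 163.7]
wrist_force: [0.8, -1.1, 1.1]
gripper_width: -0.001
grip_force: 0.0
```

Run:
```python
from h import *
s=viewer.snapshot("scene");t=viewer.snapshot("top")
B=[(blobs(s,k,(230,155,300,260)),blobs(t,k,(180,160,320,250))) for k in("red","green")]
for b in B:
    print(b)
    try: print(tri(b[0][0][1],b[1][0][1]))
    except Exception as e: print(e)
cv2.imwrite("pics/s4.png",np.hstack([cv2.resize(s[135:235,200:300],(400,400),interpolation=2),cv2.resize(t[145:265,170:290],(400,400),interpolation=2)])[:,:,::-1])
```

```text
([([263, 190, 15, 8, 68], [269.9, 193.7])], [([280, 206, 13, 13, 118], [286.3, 212.2])])
(array([ 0.50811309, -0.06734655,  0.17376032]), [np.float64(0.000144636688219932), np.float64(0.00014463668821996245)])
([([258, 174, 3, 5, 10], [259.1, 176.1]), ([241, 176, 13, 6, 52], [246.9, 178.4])], [([242, 195, 12, 13, 120], [247.6, 200.9])])
(array([0.54942449, 0.02478392, 0.17964487]), [np.float64(0.017872749506888226), np.float64(0.017872749506888216)])
```

View pics/s4.png

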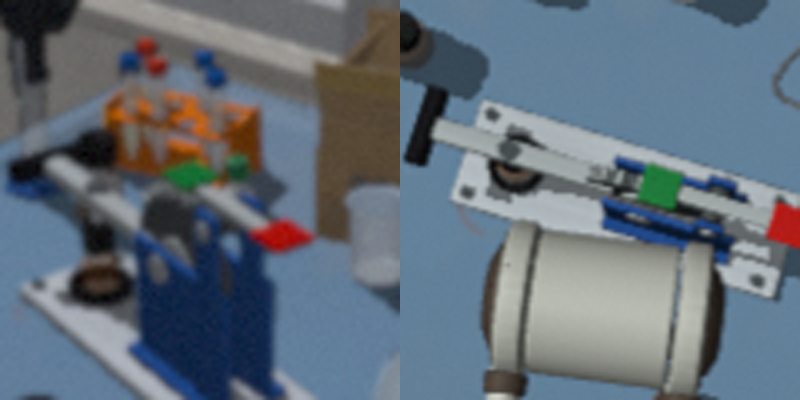

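The pads are back at their first-measured locked heights (red z 0.1738 against 0.1740). The arm is level, the vial is in its seat, and the gripper is clear.

```bash
python3 -c "
from bench import hand_in; print(hand_in())"
```

```text
the job is handed in; nothing more can be done
None
```

The job is handed in with the hold-down arm fully down on the vial and the pawl locked; the last images showed the vial in its seat and the gripper clear, but hand_in returned no verdict.

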